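Load the top sensor cartridge into the empty reader

TASK

Three sensor cartridges lie in a pile on the lab bench: one lies crosswise on top of two others. Lift the top one off without shifting the two beneath, and set it down flat in the bay of the empty reader, lying lengthwise in the bay (either way round) inside the corner guides. Do not drop it in, and let go of it.

Things in the scene. Friction and masses are not known exactly. Their poses are not given: they have to be found in the camera images.
- cartridge_mid (a point): Centre of the top cartridge, 16 mm above its underside. Board foot 90 (x) x 44 (y) x 6 mm with a black housing 52 x 44 mm centred on it, 32 mm high in all, about 120 g; z up. The two sides 44 mm apart are flush: grip there from above, closing along y. Lies flat on the two lower housings, across them, its underside 32 mm above the bench: keep fingertips above that.
- bay (a point): Centre of the bay floor of the empty reader, on top of a fixed black box 150 (x) x 110 mm, 30 mm high; z up. Bay 112 (x) x 66 mm (y) inside guides 12 mm high, 8 mm thick: a wall across each end, and 18 mm along each long side at the corners; the long sides' middle 76 mm is open for fingers. An identical reader on the other side already holds a cartridge.
- under_a: One of the two lower cartridges, same shape as the top one, lying on the bench; origin at the centre of its underside, x along its 90 mm length, z up. To stay where it is.
- under_b: The other lower cartridge, beside the first (about 57 mm between centres); origin and axes alike. To stay where it is.
There are look-alikes about, which are no part of the job. What is shaped like the part that bears cartridge_mid but blue or red is not meant.

How it is judged:
By the outcome, as a careful person would: the job done as asked, in the order asked, and still so for the second after the job is handed in, with the robot touching nothing.
It also fails if it takes over 35 s, if anything falls off the work surface, if the arm or the gripper's body presses on something with over 40 N, if the wrist force passes 120 N, or if a joint passes its speed limit or range.

ROBOT

A 7-joint arm with a two-finger parallel gripper is mounted at the origin on the work surface. World frame = base frame: x ahead of the robot, y to its left, z up, the work surface at z = 0. Lengths are in m, angles in rad, forces in N, time in s.
With the tool pointing down it reaches from about 0.425 to 0.925 m from the base axis. Payload 6.8 kg.
Tool frame: the origin (TCP) lies on the mounting face of the last link; the fingertips stand 173 mm ahead of it and the grasp point (between the pads) lies 155 mm ahead of it; z points along the fingers, y is the line along which they close (so a half turn about z gives the same grasp; the last joint's range is limited). The gripper opens to 85 mm and grips with 20 to 120 N. Pads are 22 mm wide; open, the fingers measure 114 mm over their backs; the gripper's body (76 mm by 85 mm) begins 54 mm behind the grasp point. The pads swing forward as they close: fully open they stand 13 mm farther back than shut.
Start: joints at [1.213, 0.477, 0.022, 1.555, -0.011, 1.109, -0.083], TCP at [0.167, -0.654, 0.405] pointing down, gripper open.
Joint ranges: [-2.96, 2.96], [-0.34, 2.1], [-1.41, 1.46], [0.24, 2.44], [-1.37, 4.51], [0.17, 1.92], [-2.96, 2.96]. Speed limits (rad/s): [2.39, 2.39, 3.14, 3.14, 3.14, 3.14, 3.14].

INTERFACE

Orientations are given as a rotation vector (axis times angle).
In Python, from bench import r gives the robot as it stands.
- The arm moves only by the tool arm_command, never from a script. Its argument "plan" is a list of rows, each an object of numbers: "claw": the closure, from 0 (fully open) to 1 (shut); "tx", "ty", "tz": the shift along the tool's x, y, z in m; "ax", "ay", "az": the turn, a rotation vector about the tool's x, y, z in degrees. A call has exactly 10 rows; each row shifts and turns the commanded pose from where the row before left it, along the tool's axes as they then stand; what a row does not reach is not made up. A row lasts 1/12 s, in which the tool goes at most 41.7 mm and 7.16 degrees, less where a joint would pass 70% of its speed; a pose out of reach is approached as far as the arm can. A call is refused whole if a number of a shift passes 0.0417 or a number of a turn 7.16, either way. A call with a gripper value outside its range is refused whole. The fingers move at their own pace and stop on an object; "squeeze" is the grip in N (left out, the last holds). Time passes only in rows, so rows that do not move let the fingers close, or fill a call up. It gives the time, the measured TCP pose, the force, the opening and the grip force at its end, in the units of the state.
- r.get_obs(): the state, without advancing time (a new reading comes with each control period).
- r.grab_frame(name): name is "side" or "top" or "wrist"; returns the picture (420x560x3 uint8, red, green, blue); there is no depth.
- r.camera_model(name): a dict with "fx", "fy", "cx", "cy" (pixels), "position" and "orientation" of the camera in the world; the wrist camera has in their place "tool_from_camera" (4x4, takes a point from camera to tool coordinates, whose origin is the TCP and whose axes are the flange's). Camera axes: x right, y up, looking along -z (the intrinsics and any distortion apply to the point x, -y, -z); pixel columns grow to the right and rows downward; lengths in m; the calibration is good to about 2 mm. A picture is of the moment at which its call begins: read the wrist's pose just before it. camera_model takes no time and is no camera call.
- r.hand_in(): hands the job in; it is judged then, once.
Trained networks look in the newest picture that a camera, given by its name, has taken for a name from the list of things; names that differ only in an ending like _2 or _b are one class to them, and where a whole thing is asked for, a point or a joint stands for the part that bears it (a point fixed in the world has none). Each returns a list of dicts, best first, with "confidence" (0 to 1); they miss things now and then, are a little off and sometimes report something else, mostly with a low value. They report only what shows in the picture. A call takes as long as a camera call. They do not tell look-alikes from the thing itself.
- r.boxes_of(target, camera): "location" ([x, y, z] in m, in the coordinates of the camera as it stood for that picture, good to about 4 mm: the middle of the surface that is visible of it).
- r.tip_of(target, camera): "location" ([x, y, z] in m, in the coordinates of the camera as it stood for that picture, good to about 4 mm: a listed point, or the origin of a listed thing).
The state is a dict: "clock": time; "joints": joint angles; "qvel": joint speeds; "tau": joint torques, N m; "tcp_pos": TCP position; "orientation": TCP orientation; "contact_force": force on the tool from outside, world axes, zero at the start; "moment": the same for the moment, N m; "grip_width": finger opening in m; "gripper_force": force on a finger pad.
Only numpy, scipy, OpenCV 4.12 (cv2) and the standard library are available. Lean on these libraries where they do the work, as an engineer would, in place of code of your own. Each camera call takes 0.05 s, during which the arm holds its last target. There are 200 camera calls.

## Working session

There is one attempt and no reset: what is moved stays moved. The work goes in short steps, Python scripts to look and compute and a tool call to move; the robot and the scene stay as the last step left them, time stands still between calls to the robot, and variables do not carry over. Pictures are saved under pics/ and viewed, at most 10 in all, crops included, and the job is handed in when it is done.

Besides the shell and the picture viewer there is one more tool, called after "Call:" as a command line: name --argument value ..., lists and objects as JSON in quotes. arm_command: Moves the arm, as the interface text tells. Its arguments: {"type":"object","properties":{"plan":{"type":"array","items":{"type":"object","properties":{"claw":{"type":"number"},"tx":{"type":"number"},"ty":{"type":"number"},"tz":{"type":"number"},"ax":{"type":"number"},"ay":{"type":"number"},"az":{"type":"number"}}}},"squeeze":{"type":"number"}},"required":["plan"]}

```bash
mkdir -p pics; cat > h.py <<'E'
from bench import r
import numpy as np, cv2
from scipy.spatial.transform import Rotation as R
def cam(name):
    m=r.camera_model(name)
    T=np.eye(4)
    if 'tool_from_camera' in m:
        o=r.get_obs(); T[:3,:3]=R.from_rotvec(o['orientation']).as_matrix(); T[:3,3]=o['tcp_pos']
        T=T@np.array(m['tool_from_camera'])
    else:
        q=np.array(m['orientation'])
        T[:3,:3]=q if q.shape==(3,3) else R.from_rotvec(q).as_matrix(); T[:3,3]=m['position']
    return m,T
def pix(m,T,p):
    c=np.linalg.inv(T)@np.append(p,1); c=c[:3]
    return np.array([m['cx']+m['fx']*c[0]/-c[2], m['cy']-m['fy']*c[1]/-c[2]])
def ray(m,T,uv,z):
    d=np.array([(uv[0]-m['cx'])/m['fx'],-(uv[1]-m['cy'])/m['fy'],-1]); d=T[:3,:3]@d
    return T[:3,3]+d*(z-T[2,3])/d[2]
def snap(name,f=None):
    m,T=cam(name); im=r.grab_frame(name)
    if f: cv2.imwrite('pics/'+f,im[:,:,::-1])
    return m,T,im
def find(kind,t,name,m,T):
    for d in getattr(r,kind)(t,name)[:5]:
        p=(T@np.append(d['location'],1))[:3]
        print(name,kind,t,round(d['confidence'],2),p.round(4),pix(m,T,p).round(0))
E
python3 - <<'E'
from h import *
print(r.camera_model('top'),r.camera_model('wrist'))
o=r.get_obs(); print(o['clock'],R.from_rotvec(o['orientation']).as_matrix().round(2))
for n in ['top','side']:
    m,T,im=snap(n,n+'1.png')
    for t in ['cartridge_mid','bay']+(['under_a'] if n=='top' else []): find('tip_of',t,n,m,T)
E
```

```text
{'fx': 486.3997686432109, 'fy': 486.3997686432109, 'cx': 277.3057399890674, 'cy': 207.38361141743565, 'position': array([ 0.34204219, -0.00245179,  1.07477612]), 'orientation': array([ 0.13453728, -0.11486615, -1.5737352 ])} {'fx': 364.2110262649401, 'fy': 364.2110262649401, 'cx': 276.82621669588804, 'cy': 206.4529786961339, 'tool_from_camera': array([[-7.73549445e-04,  9.53703644e-01,  3.00747005e-01,
         7.77383524e-02],
       [ 9.99999590e-01,  8.79319914e-04, -2.16332921e-04,
         2.04660959e-05],
       [-4.70770326e-04,  3.00746715e-01, -9.53703933e-01,
         3.16911668e-02],
       [ 0.00000000e+00,  0.00000000e+00,  0.00000000e+00,
         1.00000000e+00]])}
0.0 [[ 0.97  0.25 -0.  ]
 [ 0.25 -0.97  0.  ]
 [-0.   -0.   -1.  ]]
top tip_of cartridge_mid 0.89 [0.4174 0.0736 0.0177] [248. 250.]
top tip_of cartridge_mid 0.55 [0.5626 0.0456 0.0433] [261. 182.]
top tip_of bay 0.59 [ 0.4063 -0.282   0.0306] [414. 254.]
top tip_of under_a 0.84 [ 0.5568  0.0157 -0.0011] [275. 189.]
top tip_of under_a 0.54 [ 0.5818  0.0613 -0.0032] [255. 178.]
side tip_of cartridge_mid 0.97 [0.5642 0.0382 0.0504] [306. 188.]
side tip_of cartridge_mid 0.97 [0.4194 0.0733 0.0131] [233. 197.]
side tip_of cartridge_mid 0.86 [ 0.5376 -0.1176  0.0181] [308. 263.]
side tip_of bay 0.61 [ 0.4063 -0.2864  0.0375] [243. 362.]
```

View pics/top1.png

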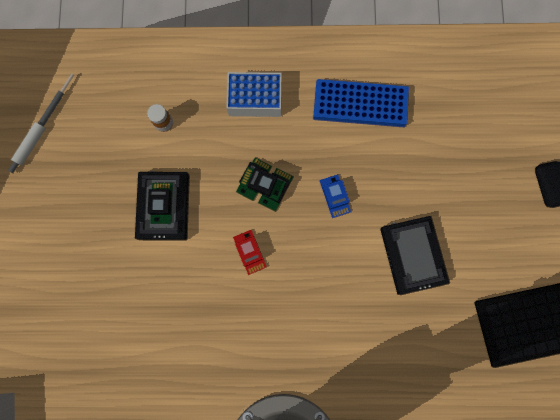

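View pics/side1.png

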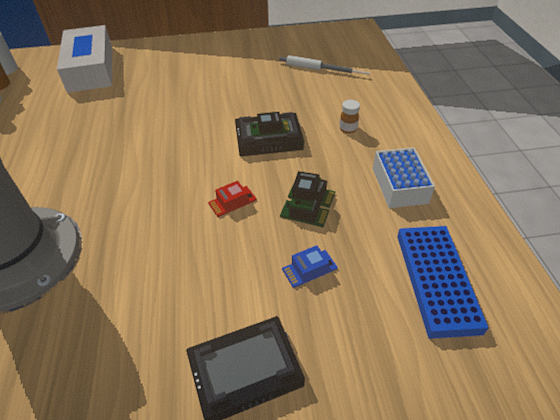

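Call:
arm_command --plan '[{"tx": 0.028,"ty": -0.029,"tz": 0.0025},{"tx": 0.028,"ty": -0.029,"tz": 0.0025},{"tx": 0.028,"ty": -0.029,"tz": 0.0025},{"tx": 0.028,"ty": -0.029,"tz": 0.0025},{"tx": 0.028,"ty": -0.029,"tz": 0.0025},{"tx": 0.028,"ty": -0.029,"tz": 0.0025},{"tx": 0.028,"ty": -0.029,"tz": 0.0025},{"tx": 0.028,"ty": -0.029,"tz": 0.0025},{"tx": 0.028,"ty": -0.029,"tz": 0.0025},{"tx": 0.028,"ty": -0.029,"tz": 0.0025}]'

```text
invalid input at $.plan[0]: expected keys claw, tx, ty, tz, ax, ay, az
```

Call:
arm_command --plan '[{"tx": 0.028,"ty": -0.029,"tz": 0.0025},{"tx": 0.028,"ty": -0.029,"tz": 0.0025},{"tx": 0.028,"ty": -0.029,"tz": 0.0025},{"tx": 0.028,"ty": -0.029,"tz": 0.0025},{"tx": 0.028,"ty": -0.029,"tz": 0.0025},{"tx": 0.028,"ty": -0.029,"tz": 0.0025},{"tx": 0.028,"ty": -0.029,"tz": 0.0025},{"tx": 0.028,"ty": -0.029,"tz": 0.0025},{"tx": 0.028,"ty": -0.029,"tz": 0.0025},{}]'

```text
invalid input at $.plan[0]: expected keys claw, tx, ty, tz, ax, ay, az
```

```bash
python3 - <<'E'
from h import *
o=r.get_obs(); print(o['clock'],o['tcp_pos'],R.from_rotvec(o['orientation']).as_matrix().round(3),np.round(o['joints'],2))
m,T,im=snap('wrist','w1.png')
np.savez('w1.npz',T=T,im=im)
for t in ['cartridge_mid','under_a']: find('tip_of',t,'wrist',m,T)
find('boxes_of','cartridge_mid','wrist',m,T)
c=np.array(pix(m,T,[.563,.042,.06])).astype(int); print(c)
x0=max(c[0]-100,0);y0=max(c[1]-75,0);print(x0,y0)
cv2.imwrite('pics/w1c.png',cv2.resize(im[y0:y0+150,x0:x0+200,::-1],None,fx=4,fy=4,interpolation=cv2.INTER_CUBIC))
E
```

```text
0.35 [ 0.16688096 -0.65398877  0.40447532] [[ 0.969  0.247 -0.   ]
 [ 0.247 -0.969  0.   ]
 [-0.    -0.    -1.   ]] [ 1.21  0.48  0.02  1.56 -0.01  1.11 -0.08]
[-1082 -1088]
0 0
```

View pics/w1c.png

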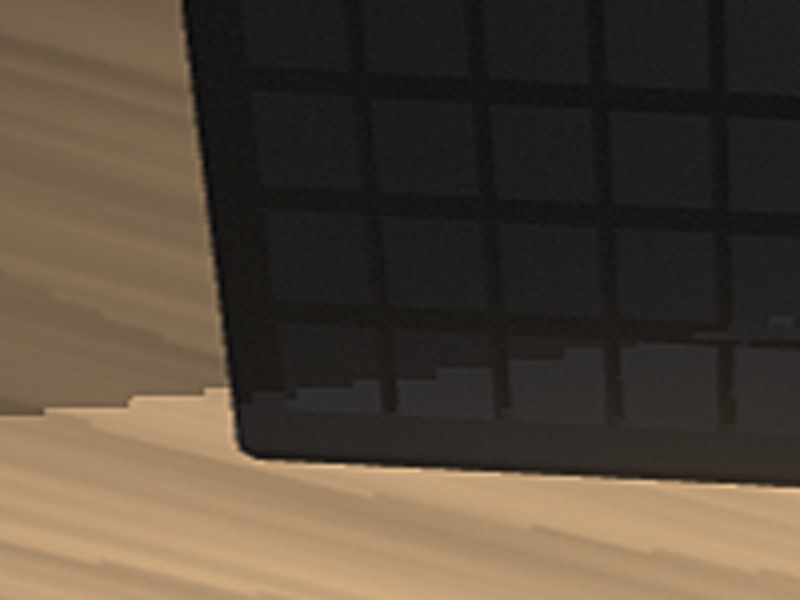

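The arm had not moved: the picture shows only a dark tray near the start. All keys are required in each row.

Call:
arm_command --plan '[{"claw": 0,"tx": 0.028,"ty": -0.029,"tz": 0.0025,"ax": 0,"ay": 0,"az": 0},{"claw": 0,"tx": 0.028,"ty": -0.029,"tz": 0.0025,"ax": 0,"ay": 0,"az": 0},{"claw": 0,"tx": 0.028,"ty": -0.029,"tz": 0.0025,"ax": 0,"ay": 0,"az": 0},{"claw": 0,"tx": 0.028,"ty": -0.029,"tz": 0.0025,"ax": 0,"ay": 0,"az": 0},{"claw": 0,"tx": 0.028,"ty": -0.029,"tz": 0.0025,"ax": 0,"ay": 0,"az": 0},{"claw": 0,"tx": 0.028,"ty": -0.029,"tz": 0.0025,"ax": 0,"ay": 0,"az": 0},{"claw": 0,"tx": 0.028,"ty": -0.029,"tz": 0.0025,"ax": 0,"ay": 0,"az": 0},{"claw": 0,"tx": 0.028,"ty": -0.029,"tz": 0.0025,"ax": 0,"ay": 0,"az": 0},{"claw": 0,"tx": 0.028,"ty": -0.029,"tz": 0.0025,"ax": 0,"ay": 0,"az": 0},{"claw": 0,"tx": 0.028,"ty": -0.029,"tz": 0.0025,"ax": 0,"ay": 0,"az": 0}]'

```text
clock: 1.38
tcp_pos: [0.367, -0.3021, 0.38]
orientation: [3.116, 0.391, 0.001]
contact_force: [0.9, -1.0, 0.3]
grip_width: 0.0852
gripper_force: 0.0
```

Call:
arm_command --plan '[{"claw": 0,"tx": 0.028,"ty": -0.029,"tz": 0.0025,"ax": 0,"ay": 0,"az": 0},{"claw": 0,"tx": 0.028,"ty": -0.029,"tz": 0.0025,"ax": 0,"ay": 0,"az": 0},{"claw": 0,"tx": 0.028,"ty": -0.029,"tz": 0.0025,"ax": 0,"ay": 0,"az": 0},{"claw": 0,"tx": 0.028,"ty": -0.029,"tz": 0.0025,"ax": 0,"ay": 0,"az": 0},{"claw": 0,"tx": 0.028,"ty": -0.029,"tz": 0.0025,"ax": 0,"ay": 0,"az": 0},{"claw": 0,"tx": 0.028,"ty": -0.029,"tz": 0.0025,"ax": 0,"ay": 0,"az": 0},{"claw": 0,"tx": 0.028,"ty": -0.029,"tz": 0.0025,"ax": 0,"ay": 0,"az": 0},{"claw": 0,"tx": 0.028,"ty": -0.029,"tz": 0.0025,"ax": 0,"ay": 0,"az": 0},{"claw": 0,"tx": 0.028,"ty": -0.029,"tz": 0.0025,"ax": 0,"ay": 0,"az": 0},{"claw": 0,"tx": 0,"ty": 0,"tz": 0,"ax": 0,"ay": 0,"az": 0}]'

```text
clock: 2.22
tcp_pos: [0.5486, 0.0198, 0.3576]
orientation: [-3.11, -0.407, -0.006]
contact_force: [-0.8, 1.3, 0.6]
grip_width: 0.0854
gripper_force: 0.0
```

```bash
cat > w.py <<'E'
from h import *
import sys
n=sys.argv[1]
o=r.get_obs(); print(o['clock'],o['tcp_pos'],R.from_rotvec(o['orientation']).as_matrix().round(3),np.round(o['joints'],2))
m,T,im=snap('wrist')
np.savez(n+'.npz',T=T,im=im)
for t in sys.argv[3:]: find('tip_of',t,'wrist',m,T)
c=np.array(pix(m,T,eval(sys.argv[2]))).astype(int)
x0=max(c[0]-100,0);y0=max(c[1]-75,0);print(x0,y0)
cv2.imwrite(f'pics/{n}c.png',cv2.resize(im[y0:y0+150,x0:x0+200,::-1],None,fx=4,fy=4,interpolation=cv2.INTER_CUBIC))
E
python3 w.py w2 [.563,.042,.06] cartridge_mid under_a
```

```text
2.2167 [0.54863461 0.01984732 0.35759534] [[ 0.966  0.257  0.003]
 [ 0.257 -0.966  0.005]
 [ 0.005 -0.004 -1.   ]] [ 0.16  0.35 -0.38  1.89  0.15  0.93 -1.6 ]
wrist tip_of cartridge_mid 0.97 [ 0.5398 -0.119   0.0177] [424. 234.]
wrist tip_of cartridge_mid 0.88 [0.4169 0.0692 0.014 ] [195. 300.]
wrist tip_of cartridge_mid 0.6 [0.5637 0.0379 0.0423] [261. 171.]
154 100
```

View pics/w2c.png

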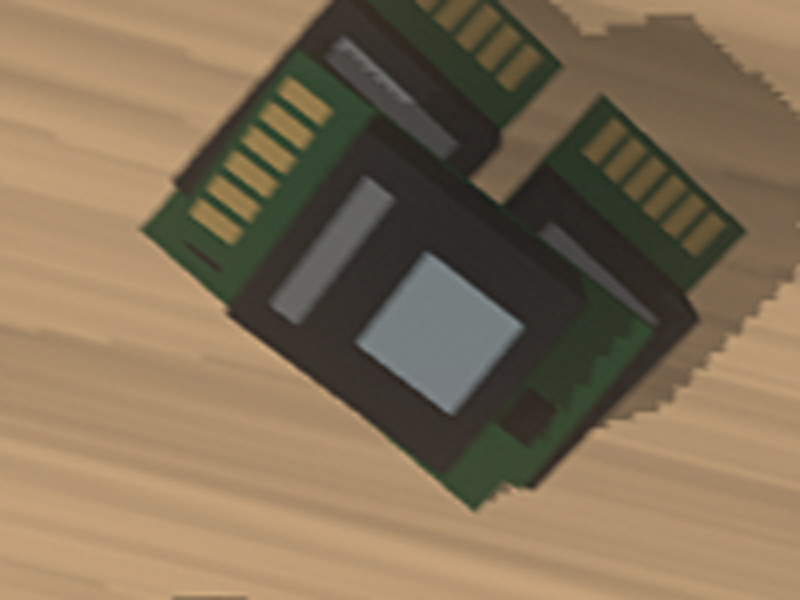

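The crop (scale 4, offset 154,100) shows the top cartridge. Its foot corners are near (142,229), (303,52), (475,510) and (655,322), and its housing top corners near (232,313), (375,125), (585,295) and (443,472).

```bash
python3 - <<'E'
from h import *
T=np.load('w2.npz')['T']; m=r.camera_model('wrist')
for q,z in (([(142,229),(303,52),(655,322),(475,510)],.038),([(232,313),(375,125),(585,295),(443,472)],.064)):
    P=np.array([ray(m,T,(u/4+154,v/4+100),z) for u,v in q])
    e=np.diff(np.vstack([P,P[:1]]),axis=0)
    print(P.mean(0).round(4),np.linalg.norm(e,axis=1).round(4),np.degrees(np.arctan2(e[:,1],e[:,0])).round(1))
E
```

```text
[0.5611 0.0441 0.038 ] [0.0478 0.0873 0.0547 0.0889] [ -29.5 -112.6  152.9   62.8]
[0.5636 0.0407 0.064 ] [0.0436 0.0487 0.0433 0.0494] [ -23.7 -114.2  157.3   66.1]
```

Call:
arm_command --plan '[{"claw": 0,"tx": 0.0095,"ty": -0.0085,"tz": 0.029,"ax": 0,"ay": 0,"az": 0},{"claw": 0,"tx": 0.0095,"ty": -0.0085,"tz": 0.029,"ax": 0,"ay": 0,"az": -6.3},{"claw": 0,"tx": 0,"ty": 0,"tz": 0,"ax": 0,"ay": 0,"az": -6.3},{"claw": 0,"tx": 0,"ty": 0,"tz": 0,"ax": 0,"ay": 0,"az": -6.3},{"claw": 0,"tx": 0,"ty": 0,"tz": 0,"ax": 0,"ay": 0,"az": -6.3},{"claw": 0,"tx": 0,"ty": 0,"tz": 0,"ax": 0,"ay": 0,"az": -6.3},{"claw": 0,"tx": 0,"ty": 0,"tz": 0,"ax": 0,"ay": 0,"az": -6.3},{"claw": 0,"tx": 0,"ty": 0,"tz": 0,"ax": 0,"ay": 0,"az": -6.3},{"claw": 0,"tx": 0,"ty": 0,"tz": 0,"ax": 0,"ay": 0,"az": -6.3},{"claw": 0,"tx": 0,"ty": 0,"tz": 0,"ax": 0,"ay": 0,"az": 0}]'

```text
clock: 3.2
tcp_pos: [0.56, 0.0301, 0.2992]
orientation: [2.653, 1.681, -0.002]
contact_force: [0.1, 0.2, 0.0]
grip_width: 0.0855
gripper_force: 0.0
```

```bash
python3 w.py w3 [.563,.041,.05] cartridge_mid under_a
```

```text
3.2 [0.5599993  0.03008247 0.2991939 ] [[ 0.427  0.904 -0.   ]
 [ 0.904 -0.427 -0.001]
 [-0.001  0.    -1.   ]] [ 0.27  0.47 -0.56  1.9   0.33  0.86 -0.89]
wrist tip_of cartridge_mid 0.89 [0.4128 0.0714 0.0125] [ 75. 234.]
wrist tip_of cartridge_mid 0.81 [ 0.5401 -0.1188  0.0172] [331. 367.]
wrist tip_of cartridge_mid 0.8 [0.5637 0.0402 0.0436] [274. 200.]
172 127
```

View pics/w3c.png

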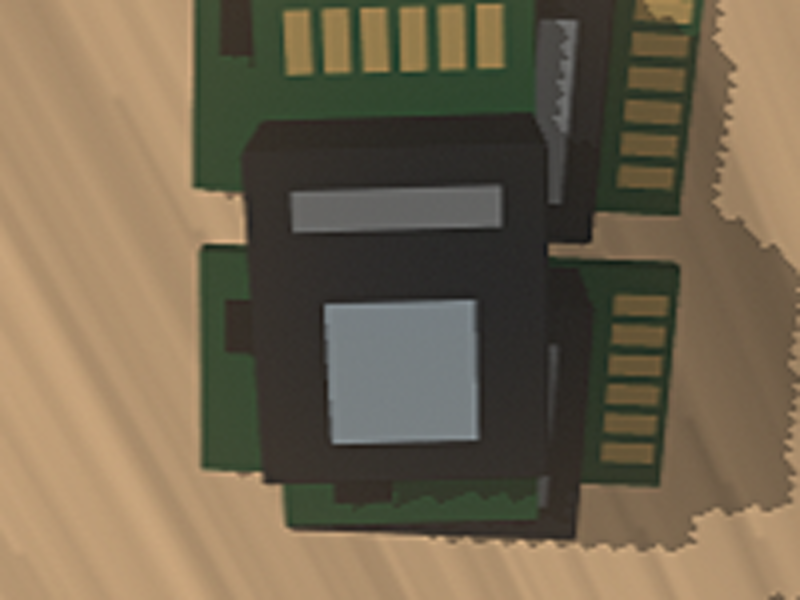

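The housing top corners are at crop (245,153), (548,150), (548,483) and (268,483), scale 4, offset (172,127). The cartridge is nearly aligned with the tool.

```bash
python3 - <<'E'
from h import *
T=np.load('w3.npz')['T']; m=r.camera_model('wrist')
o=r.get_obs();M=R.from_rotvec(o['orientation']).as_matrix()
for q,z in (([(245,153),(548,150),(548,483),(268,483)],.064),([(324,304),(477,299),(479,440),(331,444)],.064)):
    P=np.array([ray(m,T,(u/4+172,v/4+127),z) for u,v in q])
    e=np.diff(np.vstack([P,P[:1]]),axis=0)
    c=P.mean(0)
    print(c.round(4),np.linalg.norm(e,axis=1).round(4),np.degrees(np.arctan2(e[:,1],e[:,0])).round(1),(M.T@(c-o['tcp_pos'])).round(4))
    print(((P-o['tcp_pos'])@M).round(4))
E
```

```text
[0.5635 0.0418 0.064 ] [0.0428 0.0512 0.0425 0.0508] [ -24.7 -113.8  154.7   66.6] [ 0.0112 -0.0016  0.2352]
[[ 0.0363 -0.0239  0.2352]
 [ 0.037   0.0189  0.2352]
 [-0.0142  0.0206  0.2353]
 [-0.0144 -0.022   0.2353]]
[0.5602 0.0348 0.064 ] [0.0223 0.0222 0.0223 0.0221] [ -23.4 -113.8  156.3   66.3] [ 0.0034 -0.0015  0.2352]
[[ 0.0141 -0.0131  0.2352]
 [ 0.0149  0.0093  0.2352]
 [-0.0072  0.01    0.2353]
 [-0.008  -0.0123  0.2353]]
```

Call:
arm_command --plan '[{"claw": 0,"tx": 0.011,"ty": -0.0015,"tz": 0.0,"ax": 0,"ay": 0,"az": -1.3},{"claw": 0,"tx": 0,"ty": 0,"tz": 0.015,"ax": 0,"ay": 0,"az": 0},{"claw": 0,"tx": 0,"ty": 0,"tz": 0.015,"ax": 0,"ay": 0,"az": 0},{"claw": 0,"tx": 0,"ty": 0,"tz": 0.015,"ax": 0,"ay": 0,"az": 0},{"claw": 0,"tx": 0,"ty": 0,"tz": 0.012,"ax": 0,"ay": 0,"az": 0},{"claw": 0,"tx": 0,"ty": 0,"tz": 0.01,"ax": 0,"ay": 0,"az": 0},{"claw": 0,"tx": 0,"ty": 0,"tz": 0.01,"ax": 0,"ay": 0,"az": 0},{"claw": 0,"tx": 0,"ty": 0,"tz": 0.008,"ax": 0,"ay": 0,"az": 0},{"claw": 0,"tx": 0,"ty": 0,"tz": 0.004,"ax": 0,"ay": 0,"az": 0},{"claw": 0,"tx": 0,"ty": 0,"tz": 0,"ax": 0,"ay": 0,"az": 0}]'

```text
clock: 4.18
tcp_pos: [0.5635, 0.0431, 0.2093]
orientation: [-2.634, -1.711, 0.002]
contact_force: [0.6, 0.1, 1.0]
grip_width: 0.0854
gripper_force: 0.0
```

```bash
python3 - <<'E'
from h import *
o=r.get_obs();M=R.from_rotvec(o['orientation']).as_matrix();print(o['clock'],o['tcp_pos'],M.round(3),o['contact_force'])
print(M.T@(np.array([.5635,.0418,.064])-o['tcp_pos']))
# reader in the top picture: tip_of and the bay outline
m,T,im=snap('top')
find('tip_of','bay','top',m,T)
cv2.imwrite('pics/bay.png',cv2.resize(im[205:305,360:470,::-1],None,fx=5.5,fy=5.5,interpolation=cv2.INTER_CUBIC))
E
```

```text
4.1833 [0.56347813 0.0430898  0.20934861] [[ 0.407  0.914 -0.001]
 [ 0.914 -0.407 -0.   ]
 [-0.001 -0.001 -1.   ]] [0.59063525 0.06170071 0.97625988]
[-0.0010753   0.00070747  0.14534864]
top tip_of bay 0.88 [ 0.4071 -0.2831  0.0308] [415. 254.]
```

View pics/bay.png

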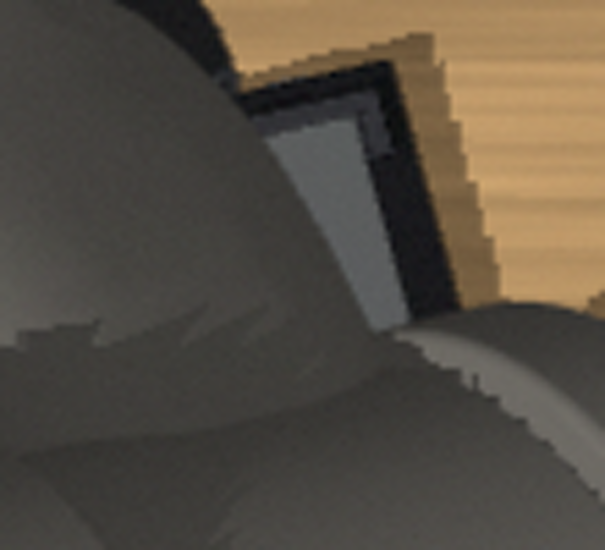

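The arm blocks most of the bay in this view; I'll measure the bay with the wrist camera later. Now I'll grip.

Call:
arm_command --squeeze 45 --plan '[{"claw": 0.3,"tx": 0,"ty": 0,"tz": 0,"ax": 0,"ay": 0,"az": 0},{"claw": 0.4,"tx": 0,"ty": 0,"tz": 0,"ax": 0,"ay": 0,"az": 0},{"claw": 0.45,"tx": 0,"ty": 0,"tz": 0,"ax": 0,"ay": 0,"az": 0},{"claw": 0.5,"tx": 0,"ty": 0,"tz": 0,"ax": 0,"ay": 0,"az": 0},{"claw": 0.55,"tx": 0,"ty": 0,"tz": 0,"ax": 0,"ay": 0,"az": 0},{"claw": 0.6,"tx": 0,"ty": 0,"tz": 0,"ax": 0,"ay": 0,"az": 0},{"claw": 0.7,"tx": 0,"ty": 0,"tz": 0,"ax": 0,"ay": 0,"az": 0},{"claw": 1,"tx": 0,"ty": 0,"tz": 0,"ax": 0,"ay": 0,"az": 0},{"claw": 1,"tx": 0,"ty": 0,"tz": 0,"ax": 0,"ay": 0,"az": 0},{"claw": 1,"tx": 0,"ty": 0,"tz": 0,"ax": 0,"ay": 0,"az": 0}]'

```text
clock: 5.12
tcp_pos: [0.5639, 0.0431, 0.2108]
orientation: [2.634, 1.711, 0.001]
contact_force: [-1.2, -1.6, 6.4]
grip_width: 0.0432
gripper_force: 46.1
```

Call:
arm_command --plan '[{"claw": 1,"tx": 0,"ty": 0,"tz": -0.003,"ax": 0,"ay": 0,"az": 0},{"claw": 1,"tx": 0,"ty": 0,"tz": -0.005,"ax": 0,"ay": 0,"az": 0},{"claw": 1,"tx": 0,"ty": 0,"tz": -0.008,"ax": 0,"ay": 0,"az": 0},{"claw": 1,"tx": 0,"ty": 0,"tz": -0.012,"ax": 0,"ay": 0,"az": 0},{"claw": 1,"tx": 0,"ty": 0,"tz": -0.018,"ax": 0,"ay": 0,"az": 0},{"claw": 1,"tx": 0,"ty": 0,"tz": -0.022,"ax": 0,"ay": 0,"az": 0},{"claw": 1,"tx": 0,"ty": 0,"tz": -0.022,"ax": 0,"ay": 0,"az": 0},{"claw": 1,"tx": 0,"ty": 0,"tz": -0.022,"ax": 0,"ay": 0,"az": 0},{"claw": 1,"tx": 0,"ty": 0,"tz": -0.022,"ax": 0,"ay": 0,"az": 0},{"claw": 1,"tx": 0,"ty": 0,"tz": -0.012,"ax": 0,"ay": 0,"az": 0}]'

```text
clock: 5.95
tcp_pos: [0.5641, 0.0435, 0.3598]
orientation: [2.633, 1.711, 0.006]
contact_force: [0.5, 0.4, -1.6]
grip_width: 0.0432
gripper_force: 46.0
```

```bash
python3 - <<'E'
import numpy as np
a=66.0; d=np.array([-.206,-.3795])/11
for k in range(10):
    t=np.radians(a-5.3*k); x=np.array([np.cos(t),np.sin(t)]); y=np.array([np.sin(t),-np.cos(t)])
    print(k,(d@x).round(4),(d@y).round(4))
E
```

```text
0 -0.0391 -0.0031
1 -0.0393 0.0006
2 -0.039 0.0042
3 -0.0385 0.0078
4 -0.0376 0.0113
5 -0.0364 0.0147
6 -0.0349 0.018
7 -0.0331 0.0212
8 -0.031 0.0241
9 -0.0286 0.0269
```

Call:
arm_command --plan '[{"claw": 1,"tx": -0.039,"ty": -0.003,"tz": 0,"ax": 0,"ay": 0,"az": 5.3},{"claw": 1,"tx": -0.039,"ty": 0.0006,"tz": 0,"ax": 0,"ay": 0,"az": 5.3},{"claw": 1,"tx": -0.039,"ty": 0.004,"tz": 0,"ax": 0,"ay": 0,"az": 5.3},{"claw": 1,"tx": -0.0385,"ty": 0.008,"tz": 0,"ax": 0,"ay": 0,"az": 5.3},{"claw": 1,"tx": -0.0375,"ty": 0.011,"tz": 0,"ax": 0,"ay": 0,"az": 5.3},{"claw": 1,"tx": -0.0365,"ty": 0.015,"tz": 0,"ax": 0,"ay": 0,"az": 5.3},{"claw": 1,"tx": -0.035,"ty": 0.018,"tz": 0,"ax": 0,"ay": 0,"az": 5.3},{"claw": 1,"tx": -0.033,"ty": 0.021,"tz": 0,"ax": 0,"ay": 0,"az": 5.3},{"claw": 1,"tx": -0.031,"ty": 0.024,"tz": 0,"ax": 0,"ay": 0,"az": 5.3},{"claw": 1,"tx": -0.0285,"ty": 0.027,"tz": 0,"ax": 0,"ay": 0,"az": 5.3}]'

```text
clock: 6.78
tcp_pos: [0.3754, -0.3028, 0.3567]
orientation: [3.122, 0.349, 0.001]
contact_force: [1.6, -0.5, -2.1]
grip_width: 0.0431
gripper_force: 46.0
```

Call:
arm_command --plan '[{"claw": 1,"tx": 0,"ty": 0,"tz": 0,"ax": 0,"ay": 0,"az": 0},{"claw": 1,"tx": 0,"ty": 0,"tz": 0,"ax": 0,"ay": 0,"az": 0},{"claw": 1,"tx": 0,"ty": 0,"tz": 0,"ax": 0,"ay": 0,"az": 0},{"claw": 1,"tx": 0,"ty": 0,"tz": 0,"ax": 0,"ay": 0,"az": 0},{"claw": 1,"tx": 0,"ty": 0,"tz": 0,"ax": 0,"ay": 0,"az": 0},{"claw": 1,"tx": 0,"ty": 0,"tz": 0,"ax": 0,"ay": 0,"az": 0},{"claw": 1,"tx": 0,"ty": 0,"tz": 0,"ax": 0,"ay": 0,"az": 0},{"claw": 1,"tx": 0,"ty": 0,"tz": 0,"ax": 0,"ay": 0,"az": 0},{"claw": 1,"tx": 0,"ty": 0,"tz": 0,"ax": 0,"ay": 0,"az": 0},{"claw": 1,"tx": 0,"ty": 0,"tz": 0,"ax": 0,"ay": 0,"az": 0}]'

```text
clock: 7.62
tcp_pos: [0.3768, -0.3015, 0.3562]
orientation: [-3.121, -0.356, 0.0]
contact_force: [0.6, 0.0, -1.6]
grip_width: 0.0435
gripper_force: 46.2
```

```bash
python3 w.py w4 [.407,-.2835,.03] bay
python3 - <<'E'
from h import *
im=np.load('w4.npz')['im']; cv2.imwrite('pics/w4.png',im[:,:,::-1])
E
```

```text
7.6167 [ 0.37684755 -0.30147929  0.35619659] [[ 0.974  0.225 -0.   ]
 [ 0.225 -0.974  0.   ]
 [-0.    -0.    -1.   ]] [ 0.79  0.24 -0.28  2.04  0.09  0.88 -0.88]
wrist tip_of bay 0.91 [ 0.41   -0.2848  0.0278] [266. 145.]
163 74
```

View pics/w4.png

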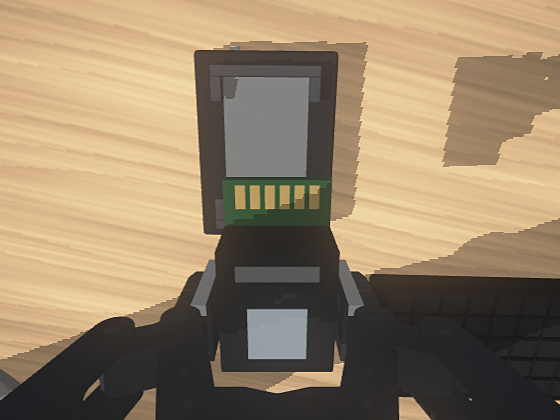

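The picture shows the empty reader, with its outer top corners at (194,51), (338,53) and bottom-left (205,234), and its guides' outer corners at (210,66) and (321,67). The cartridge is held straight and level in the pads.

```bash
python3 - <<'E'
from h import *
T=np.load('w4.npz')['T']; m=r.camera_model('wrist')
o=r.get_obs();M=R.from_rotvec(o['orientation']).as_matrix();t=o['tcp_pos']
f=lambda uv,z:(M.T@(ray(m,T,uv,z)-t))[:2]
A,B,C=[f(q,.03) for q in((194,51),(338,53),(205,234))]
print(A,B,C,'centre',(B+C)/2,np.linalg.norm(B-A),np.linalg.norm(C-A),np.degrees([np.arctan2(*(B-A)),np.arctan2(*(C-A))]))
A,B=[f(q,.042) for q in((210,66),(321,67))]
print(A,B,(A+B)/2-[.064,0],np.linalg.norm(B-A),np.degrees(np.arctan2(*(B-A))))
print('net',(M.T@(np.array([.41,-.2848,.03])-t))[:2],(M.T@(np.array([.407,-.2832,.03])-t))[:2])
# held cartridge: housing top, label edges, row of rear edge
for uv in [(248,309),(307,309),(307,359),(248,359)]: print(uv,f(uv,t[2]-.210+.064))
E
```

```text
[ 0.10678132 -0.06179546] [0.10533591 0.04587956] [-0.04009897 -0.0623785 ] centre [ 0.03261847 -0.00824947] 0.10768472118358306 0.14688144405430686 [ -0.76908109 -90.22743209]
[ 0.09554318 -0.04837347] [0.0948171  0.03213859] [ 0.03118014 -0.00811744] 0.08051532948828807 -0.5166947579647524
net [ 0.03612842 -0.00883072] [ 0.03356598 -0.01106541]
(248, 309) [ 0.00293606 -0.0104655 ]
(307, 309) [0.00291666 0.01084324]
(307, 359) [-0.01890107  0.01137335]
(248, 359) [-0.01887881 -0.01099826]
```

Call:
arm_command --plan '[{"claw": 1,"tx": 0.011,"ty": -0.003,"tz": 0,"ax": 0,"ay": 0,"az": 0.5},{"claw": 1,"tx": 0.011,"ty": -0.003,"tz": 0.01,"ax": 0,"ay": 0,"az": 0},{"claw": 1,"tx": 0.011,"ty": -0.0025,"tz": 0.018,"ax": 0,"ay": 0,"az": 0},{"claw": 1,"tx": 0,"ty": 0,"tz": 0.022,"ax": 0,"ay": 0,"az": 0},{"claw": 1,"tx": 0,"ty": 0,"tz": 0.022,"ax": 0,"ay": 0,"az": 0},{"claw": 1,"tx": 0,"ty": 0,"tz": 0.022,"ax": 0,"ay": 0,"az": 0},{"claw": 1,"tx": 0,"ty": 0,"tz": 0.018,"ax": 0,"ay": 0,"az": 0},{"claw": 1,"tx": 0,"ty": 0,"tz": 0.012,"ax": 0,"ay": 0,"az": 0},{"claw": 1,"tx": 0,"ty": 0,"tz": 0.006,"ax": 0,"ay": 0,"az": 0},{"claw": 1,"tx": 0,"ty": 0,"tz": 0,"ax": 0,"ay": 0,"az": 0}]'

```text
clock: 8.55
tcp_pos: [0.4068, -0.2859, 0.2251]
orientation: [-3.121, -0.342, 0.003]
contact_force: [1.0, 0.1, -1.6]
grip_width: 0.0432
gripper_force: 46.2
```

```bash
python3 - <<'E'
from h import *
o=r.get_obs();M=R.from_rotvec(o['orientation']).as_matrix();print(o['tcp_pos'],o['contact_force'],M.round(3))
print(M.T@(np.array([.37685,-.30148,.03])+np.array([[.974,.225,0],[.225,-.974,0],[0,0,-1]])@[.0325,-.0083,0]-o['tcp_pos']))
m,T,im=snap('wrist','w5.png'); m,T,im=snap('side','s5.png')
E
```

```text
[ 0.40675429 -0.28588402  0.22506713] [ 1.00558736  0.07271022 -1.55812799] [[ 0.976  0.217 -0.002]
 [ 0.217 -0.976  0.001]
 [-0.002 -0.002 -1.   ]]
[1.64033625e-04 4.94234724e-04 1.95066574e-01]
```

View pics/w5.png

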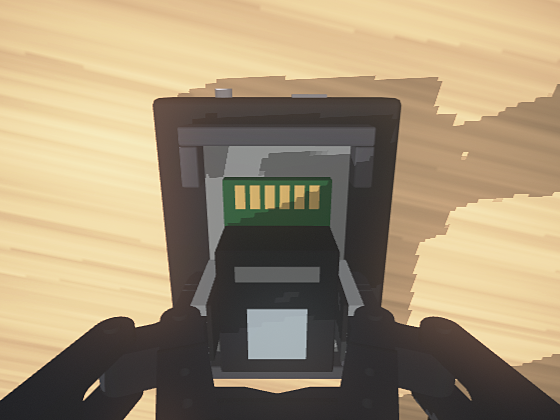

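The picture shows the cartridge centred between the guides (foot columns 222–330, bay inside about 205–350). I'll lower it gently.

Call:
arm_command --plan '[{"claw": 1,"tx": 0,"ty": 0,"tz": 0.004,"ax": 0,"ay": 0,"az": 0},{"claw": 1,"tx": 0,"ty": 0,"tz": 0.004,"ax": 0,"ay": 0,"az": 0},{"claw": 1,"tx": 0,"ty": 0,"tz": 0.003,"ax": 0,"ay": 0,"az": 0},{"claw": 1,"tx": 0,"ty": 0,"tz": 0.002,"ax": 0,"ay": 0,"az": 0},{"claw": 1,"tx": 0,"ty": 0,"tz": 0.001,"ax": 0,"ay": 0,"az": 0},{"claw": 1,"tx": 0,"ty": 0,"tz": 0.001,"ax": 0,"ay": 0,"az": 0},{"claw": 1,"tx": 0,"ty": 0,"tz": 0.0005,"ax": 0,"ay": 0,"az": 0},{"claw": 1,"tx": 0,"ty": 0,"tz": 0,"ax": 0,"ay": 0,"az": 0},{"claw": 1,"tx": 0,"ty": 0,"tz": 0,"ax": 0,"ay": 0,"az": 0},{"claw": 1,"tx": 0,"ty": 0,"tz": 0,"ax": 0,"ay": 0,"az": 0}]'

```text
clock: 9.48
tcp_pos: [0.4072, -0.2861, 0.2108]
orientation: [3.123, 0.342, 0.0]
contact_force: [0.4, -0.2, -1.5]
grip_width: 0.0434
gripper_force: 46.2
```

Not in contact yet.

Call:
arm_command --plan '[{"claw": 1,"tx": 0,"ty": 0,"tz": 0.001,"ax": 0,"ay": 0,"az": 0},{"claw": 1,"tx": 0,"ty": 0,"tz": 0,"ax": 0,"ay": 0,"az": 0},{"claw": 1,"tx": 0,"ty": 0,"tz": 0.0005,"ax": 0,"ay": 0,"az": 0},{"claw": 1,"tx": 0,"ty": 0,"tz": 0,"ax": 0,"ay": 0,"az": 0},{"claw": 1,"tx": 0,"ty": 0,"tz": 0.0005,"ax": 0,"ay": 0,"az": 0},{"claw": 1,"tx": 0,"ty": 0,"tz": 0,"ax": 0,"ay": 0,"az": 0},{"claw": 1,"tx": 0,"ty": 0,"tz": 0.0005,"ax": 0,"ay": 0,"az": 0},{"claw": 1,"tx": 0,"ty": 0,"tz": 0,"ax": 0,"ay": 0,"az": 0},{"claw": 1,"tx": 0,"ty": 0,"tz": 0,"ax": 0,"ay": 0,"az": 0},{"claw": 1,"tx": 0,"ty": 0,"tz": 0,"ax": 0,"ay": 0,"az": 0}]'

```text
clock: 10.32
tcp_pos: [0.4071, -0.286, 0.2088]
orientation: [3.123, 0.342, 0.0]
contact_force: [-1.5, 0.9, 5.8]
grip_width: 0.0434
gripper_force: 47.2
```

Contact made (vertical force went from −1.5 to +5.8 N). Releasing.

Call:
arm_command --squeeze 20 --plan '[{"claw": 0.45,"tx": 0,"ty": 0,"tz": 0,"ax": 0,"ay": 0,"az": 0},{"claw": 0.4,"tx": 0,"ty": 0,"tz": 0,"ax": 0,"ay": 0,"az": 0},{"claw": 0.3,"tx": 0,"ty": 0,"tz": 0,"ax": 0,"ay": 0,"az": 0},{"claw": 0.2,"tx": 0,"ty": 0,"tz": 0,"ax": 0,"ay": 0,"az": 0},{"claw": 0.1,"tx": 0,"ty": 0,"tz": 0,"ax": 0,"ay": 0,"az": 0},{"claw": 0,"tx": 0,"ty": 0,"tz": 0,"ax": 0,"ay": 0,"az": 0},{"claw": 0,"tx": 0,"ty": 0,"tz": 0,"ax": 0,"ay": 0,"az": 0},{"claw": 0,"tx": 0,"ty": 0,"tz": 0,"ax": 0,"ay": 0,"az": 0},{"claw": 0,"tx": 0,"ty": 0,"tz": 0,"ax": 0,"ay": 0,"az": 0},{"claw": 0,"tx": 0,"ty": 0,"tz": 0,"ax": 0,"ay": 0,"az": 0}]'

```text
clock: 11.15
tcp_pos: [0.4071, -0.2861, 0.2082]
orientation: [-3.123, -0.342, 0.0]
contact_force: [-0.0, -0.3, -0.1]
grip_width: 0.0853
gripper_force: 0.0
```

Call:
arm_command --plan '[{"claw": 0,"tx": 0,"ty": 0,"tz": -0.005,"ax": 0,"ay": 0,"az": 0},{"claw": 0,"tx": 0,"ty": 0,"tz": -0.01,"ax": 0,"ay": 0,"az": 0},{"claw": 0,"tx": 0,"ty": 0,"tz": -0.02,"ax": 0,"ay": 0,"az": 0},{"claw": 0,"tx": 0,"ty": 0,"tz": -0.025,"ax": 0,"ay": 0,"az": 0},{"claw": 0,"tx": 0,"ty": 0,"tz": -0.025,"ax": 0,"ay": 0,"az": 0},{"claw": 0,"tx": 0,"ty": 0,"tz": -0.025,"ax": 0,"ay": 0,"az": 0},{"claw": 0,"tx": 0,"ty": 0,"tz": -0.025,"ax": 0,"ay": 0,"az": 0},{"claw": 0,"tx": 0,"ty": 0,"tz": -0.02,"ax": 0,"ay": 0,"az": 0},{"claw": 0,"tx": 0,"ty": 0,"tz": -0.01,"ax": 0,"ay": 0,"az": 0},{"claw": 0,"tx": 0,"ty": 0,"tz": 0,"ax": 0,"ay": 0,"az": 0}]'

```text
clock: 11.98
tcp_pos: [0.4077, -0.2863, 0.376]
orientation: [3.12, 0.342, 0.006]
contact_force: [1.0, -0.6, -0.7]
grip_width: 0.0855
gripper_force: 0.0
```

```bash
python3 - <<'E'
from h import *
a=r.grab_frame('wrist'); b=r.grab_frame('side')
cv2.imwrite('pics/end.png',np.hstack([cv2.resize(a,(400,300)),cv2.resize(b,(400,300))])[:,:,::-1])
E
```

```text
(no output)
```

View pics/end.png

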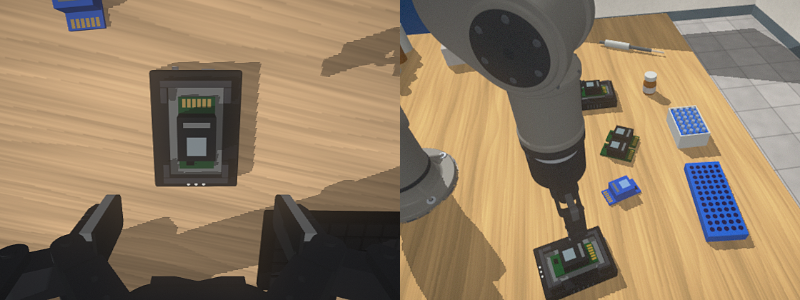

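The cartridge lies flat, lengthwise and centred inside the guides (left half, about (196,132)). The two lower ones lie side by side in place (right half, about (620,142)), and the gripper is clear.

```bash
python3 -c "from bench import r; print(r.hand_in())"
```

```text
the job is handed in; nothing more can be done
None
```

The top cartridge is set down flat and lengthwise inside the guides of the empty reader and released; the two beneath look unmoved in the last side picture (not measured), and the job is handed in at about 12 s.

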